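# Unlock the weight chest

### The job

Unlock the steel weight chest with the disc-headed key from the wooden key block: push the key fully home in the keyhole on the chest's front deck, turn it clockwise to its stop so that the lid springs ajar, turn it back home and draw it out, leaving the lid just ajar. Then stand the key back in its own place in the block. Never force the key in the lock, and leave the other keys and the weights where they are.

Things in the scene. Friction and masses are not known exactly. Their poses are not given: they have to be found in the camera images.
- chest: Grey sheet-steel chest fixed to the bench, 260 (its x) x 220 (its y) x 100 mm high. Origin: centre of its underside; its -x side is the front, towards the robot. The front 90 mm of its top is a fixed deck that carries the lock; the rest is the lid, hinged at the back, its front edge 47 mm behind the keyhole, with a low black wire handle that is not needed.
- keyhole (a point): Nominal keyhole centre on the top face of the 44 mm square steel lock plate, 102 mm above the bench; axes as the chest's. The lock is clamped with play: the true hole lies up to 3 mm off along x and 4 mm along y (direction exact), to be found by feel or eye. Hole: slot 16 mm (chest x) by 4.4 mm, with a 7.6 mm square middle for the shaft, straight down through a 5 mm plate.
- lock_floor (a point): Nominal centre of the lock's floor, 20 mm below keyhole (same offset applies): the key is home when its tip stands on it. A rotor with a 4.8 mm wide slot lies between plate and floor. Turned clockwise (seen from above) it goes 1.05 rad from home (slot along chest x) to a hard stop, against 0.04 to 0.1 N m. The bit has 0.13 rad of play in it each way: the key turns about 1.18 rad.
- lid_edge (a point): Middle of the lid's front edge, on top. The bolt lets go of the lid only in the second half of the key's turn, sometimes just before the stop. While turned, the bit is trapped below the plate: the key comes out only within about 0.1 rad of home (bit along chest x, either way round). More than 50 N between key and lock (all contacts added up) damages it.
- lid (a joint): Lid angle in rad: 0 shut and bolted; once the bolt is drawn it springs by itself to about 0.15 (front edge up 25 mm) and stays there.
- keyblock: Wooden key block, 70 (its x) x 200 (its y) x 36 mm high, fixed to the bench. Origin: centre of its underside. Three pockets, each a slot 10 mm (x) by 18 mm (y) right through, at y = -60, 0 and +60 mm; each holds one key, hanging upright by the shoulder of its bow on the block's top.
- key: The chest's key, 65 mm tall: disc-shaped black bow 30 mm across, 9 mm thick, with a small hole; the tallest of the three. Origin: centre of the tip (lower end); z up to the bow; x along the bit's width and the bow's plane. Steel bit at the tip, same both ways round: 14 (x) x 3 (y) mm, 9 mm high, square end. Shaft 6 mm dia. Shoulder 28 x 9 mm, underside 32 mm above the tip. 40 g.
- key_grip (a point): Point in the bow, 55 mm above the key's tip, where to grip it across its 9 mm thickness (along the key's y). In the block the key's tip is 4 mm above the bench and its x lies along the block's y.
- key_square: Another key, square black bow 26 mm wide, total height 58 mm; otherwise alike. Not to be moved.
- key_bar: Another key, low bar-shaped black bow 36 mm wide, total height 50 mm. Not to be moved.
- weight_1kg: Polished steel knob weight, 48 mm dia., 81 mm high, 1 kg. Not to be moved.
- weight_500g: Polished steel knob weight, 38 mm dia., 65 mm high, 0.5 kg. Not to be moved.
There are look-alikes about, which are no part of the job. Leave any green, white or yellow look-alike of the key alone.

How it is judged (in metres and radians):
On the way, in this order (a step that is already met when the one before it is completed fails the run):
1. the key is fully home in the keyhole, tip at least 18 mm below the plate's face, not yet turned (z of key in the frame of keyhole below -0.018 m and horizontal distance between key and keyhole below 0.007 m and angle between the x axis of key and the x axis of chest, either way round below 0.3 rad), for 0.1 s.
2. the key is turned to its stop (bow at least 1.1 rad from home) and the lid has sprung ajar (over 0.1 rad) (z of key in the frame of keyhole below -0.016 m and horizontal distance between key and keyhole below 0.007 m and angle between the x axis of key and the x axis of chest, either way round above 1.1 rad and value of joint lid above 0.1 rad), for 0.1 s.
3. the key is turned back home, still in the lock (z of key in the frame of keyhole below -0.012 m and horizontal distance between key and keyhole below 0.007 m and angle between the x axis of key and the x axis of chest, either way round below 0.12 rad), for 0.05 s.
4. the key is drawn out, clear above the plate (z of key in the frame of keyhole above 0.01 m), for 0.05 s.
At the end, for the whole second after the job is handed in: The key hangs upright (within 0.15 rad) and at rest in its own pocket of the block, within 6 mm of where it started, fully down, and the lid stands ajar by itself (0.1 to 0.3 rad) (distance of key from where it was at the start of the episode below 0.006 m and angle between key's own z axis and vertical below 0.15 rad and linear speed of key below 0.02 m/s and value of joint lid between 0.1 and 0.3 rad); the robot touches nothing.
It fails at once if the key is forced in the lock: over 50 N between key and chest (contact force between key and chest above 50 N).
It fails at once if another key is moved by more than 8 mm (distance of any of key_square, key_bar from where it was at the start of the episode above 0.008 m).
It fails at once if a weight is moved by more than 15 mm (distance of any of weight_1kg, weight_500g from where it was at the start of the episode above 0.015 m).
It fails at once if the lid is pulled or pushed open beyond 0.4 rad (value of joint lid above 0.4 rad).
It also fails if it takes over 72 s, if anything falls off the work surface, if the arm or the gripper's body presses on something with over 40 N, if the wrist force passes 120 N, or if a joint passes its speed limit or range.

### The arm

A 6-joint arm with a two-finger parallel gripper is mounted at the origin on the work surface. World frame = base frame: x ahead of the robot, y to its left, z up, the work surface at z = 0. Lengths are in mm, angles in rad, forces in N, time in s.
With the tool pointing down it reaches from about 350 to 950 mm from the base axis. Payload 17.4 kg.
Tool frame: the origin (TCP) lies midway between the tips of the shut fingers; the grasp point (between the pads) lies 19 mm behind it; z points along the fingers, y is the line along which they close (so a half turn about z gives the same grasp; the last joint's range is limited). The gripper opens to 93 mm and grips with 3 to 60 N. Pads are 15 mm wide; open, the fingers measure 128 mm over their backs; the gripper's body (75 mm by 188 mm) begins 65 mm behind the grasp point.
Start: joints at [1.072, 0.116, 1.442, -0, 1.584, -0.038], TCP at [300.157, 604.597, 218.646] pointing down, gripper open.
Joint ranges: [-2.83, 2.83], [-0.83, 2.19], [0.07, 2.5], [-1.14, 4.28], [0.01, 3], [-2.97, 2.97]. Speed limits (rad/s): [1.89, 1.89, 2.22, 3.14, 3.14, 3.14].

### API

Orientations are given as a rotation vector (axis times angle).
In Python, from rig import sense, snapshot, job_done gives the robot as it stands.
- The arm moves only by the shell command python3 -m crank 'ROWS' [OPENING] [FORCE]. ROWS is JSON, a list of rows, each an object of numbers: "dx", "dy", "dz": the shift along the tool's x, y, z in cm; "ax", "ay", "az": the turn, a rotation vector about the tool's x, y, z in rad. In form: [{"dx": .., "dy": .., "dz": .., "ax": .., "ay": .., "az": ..}, ...]. A call has 1 to 12 rows; each row shifts and turns the commanded pose from where the row before left it, along the tool's axes as they then stand; what a row does not reach is not made up. A row lasts 1/8 s, in which the tool goes at most 62.5 mm and 10.7 degrees, less where a joint would pass 70% of its speed; a pose out of reach is approached as far as the arm can. A call with a gripper value outside its range is refused whole. OPENING is the opening, from -1 (shut) to 1 (fully open), set as the call begins (- or left out, the last holds). The fingers move at their own pace and stop on an object; FORCE is the grip in N (left out, the last holds). Time passes only in rows, so rows that do not move let the fingers close. It gives the time, the measured TCP pose, the force, the opening and the grip force at its end, in the units of the state.
- sense(): the state, without advancing time (a new reading comes with each control period).
- snapshot(name): name is "scene" or "top" or "wrist"; returns a dict with "frame" (480x640x3 uint8, red, green, blue), "mtx" (3x3 intrinsics, pixels), "dist" ([k1, k2, p1, p2, k3] as OpenCV has them; the pictures are not rectified), "pose" (4x4, takes a point from camera to world coordinates). Camera axes: x right, y down, z forward; pixel columns grow to the right and rows downward; lengths in mm; the calibration is good to about 2 mm. A picture is of the moment at which its call begins. There is no depth.
- job_done(): hands the job in; it is judged then, once.
The state is a dict: "time": time; "joint_pos": joint angles; "qd": joint speeds; "joint_efforts": joint torques, N m; "tool_pos": TCP position; "tool_rot": TCP orientation; "force": force on the tool from outside, world axes, zero at the start; "wrist_torque": the same for the moment, N m; "finger_gap": finger opening in mm; "grip_force": force on a finger pad.
Only numpy, scipy, OpenCV 4.12 (cv2) and the standard library are available. Lean on these libraries where they do the work, as an engineer would, in place of code of your own. Each camera call takes 0.05 s, during which the arm holds its last target. There are 200 camera calls.

## Working session

There is one attempt and no reset: what is moved stays moved. The work goes in short steps, Python scripts to look and compute and a shell command to move; the robot and the scene stay as the last step left them, time stands still between calls to the robot, and variables do not carry over. Pictures are saved under pics/ and viewed, at most 10 in all, crops included, and the job is handed in when it is done.

```bash
mkdir -p pics; ls; python3 - <<'E'
from rig import sense,snapshot
import cv2,numpy as np,pickle
d={}
for n in("scene","top","wrist"):
    s=snapshot(n);d[n]=s;print(n,np.round(s["mtx"],1).tolist(),np.round(s["dist"],3),np.round(s["pose"],3).tolist())
    cv2.imwrite(f"pics/{n}0.png",s["frame"][:,:,::-1])
pickle.dump(d,open("d0.pkl","wb"))
print(sense())
E
```

```text
pics
scene [[440.7, 0.0, 323.7], [0.0, 440.7, 239.9], [0.0, 0.0, 1.0]] [-0.059  0.     0.     0.     0.   ] [[-0.604, 0.613, -0.51, 941.332], [0.797, 0.461, -0.39, 386.861], [-0.004, -0.642, -0.767, 658.098], [0.0, 0.0, 0.0, 1.0]]
top [[582.8, 0.0, 314.6], [0.0, 582.8, 247.5], [0.0, 0.0, 1.0]] [0.067 0.    0.    0.    0.   ] [[0.027, -0.995, 0.093, 477.959], [-1.0, -0.026, 0.008, 81.205], [-0.006, -0.093, -0.996, 1137.735], [0.0, 0.0, 0.0, 1.0]]
wrist [[333.1, 0.0, 326.4], [0.0, 333.1, 244.9], [0.0, 0.0, 1.0]] [-0.057  0.     0.     0.     0.   ] [[0.446, 0.858, 0.255, 228.669], [0.895, -0.427, -0.128, 639.762], [-0.001, 0.286, -0.958, 384.175], [0.0, 0.0, 0.0, 1.0]]
{'time': 0.15, 'joint_pos': array([ 1.07222366e+00,  1.16390813e-01,  1.44210036e+00, -2.44760264e-05,
        1.58399207e+00, -3.78252883e-02]), 'qd': array([ 0.0005984 , -0.00011879, -0.00266499,  0.000686  ,  0.00103006,
       -0.00133685]), 'joint_efforts': array([ 9.50122776e-04, -7.21767998e+01, -6.22949266e+01,  7.80583243e-02,
        2.25894124e-02, -8.47461092e-05]), 'tool_pos': array([300.0756382 , 604.46564963, 218.07175192]), 'tool_rot': array([-7.17307440e-01, -3.05838815e+00,  1.35902213e-03]), 'force': array([ 0.35484946, -0.60829622, -0.12031409]), 'wrist_torque': array([-0.01248437, -0.0345421 , -0.00066703]), 'grip_force': 0.0, 'finger_gap': 93.25804200415638}
```

View pics/top0.png

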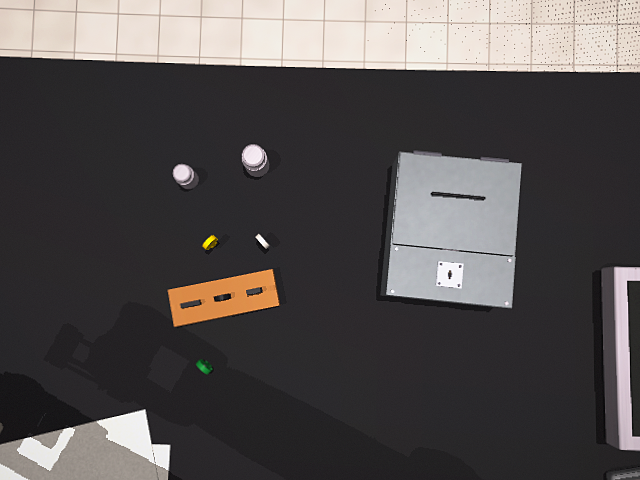

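View pics/scene0.png

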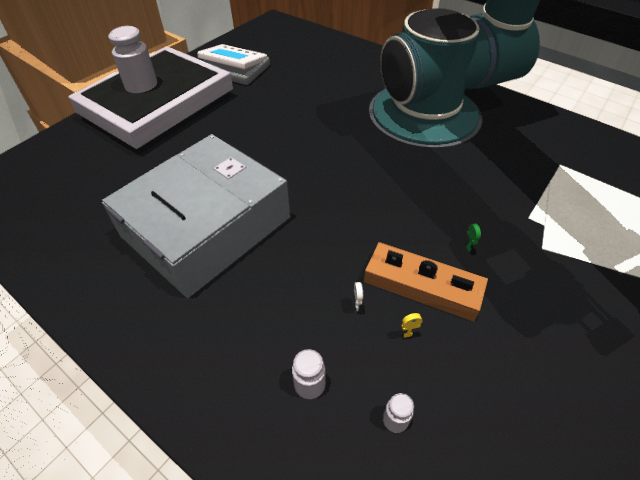

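The top view shows the chest with its lock plate at (450,275) and the block at (223,298). The scene view shows the disc key in the middle pocket (428,268), the square one at (394,258) and the bar at (461,283).

```bash
cat > h.py <<'E'
import numpy as np,cv2
from scipy.spatial.transform import Rotation as R
def ray(s,uv,z):
    uv=np.array(uv,float).reshape(-1,1,2)
    p=cv2.undistortPoints(uv,np.array(s["mtx"]),np.array(s["dist"])).reshape(-1,2)
    P=np.array(s["pose"]);d=np.c_[p,np.ones(len(p))]@P[:3,:3].T;o=P[:3,3]
    return o+d*((z-o[2])/d[:,2])[:,None]
def tool(st): return R.from_rotvec(st["tool_rot"]).as_matrix(),np.array(st["tool_pos"])
def rows(st,target,yaw_y=None):
    "shift in tool axes (cm), and turn az to bring tool y along world yaw_y (mod pi), tool down"
    M,p=tool(st);print("d tool cm",np.round(M.T@(np.array(target)-p)/10,3))
    if yaw_y is not None:
        c=np.arctan2(M[1,1],M[0,1]);dl=(yaw_y-c+np.pi/2)%np.pi-np.pi/2
        print("az",round(-dl,4),"(or other by pi)")
    print("tilt: tool z",np.round(M[:,2],4),"j6",round(st["joint_pos"][5],3))
E
python3 - <<'E'
import pickle;from h import *
from rig import sense
d=pickle.load(open("d0.pkl","rb"));s=d["top"];f=s["frame"]
hsv=cv2.cvtColor(f,cv2.COLOR_RGB2HSV)
m=((hsv[...,0]<20)&(hsv[...,1]>120)&(hsv[...,2]>60)).astype(np.uint8);m[:200]=0
c=max(cv2.findContours(m,0,2)[0],key=cv2.contourArea)
v=f[m>0];print("V pct",np.percentile(hsv[...,2][m>0],[5,25,50,75,95]))
w=ray(s,c.reshape(-1,2),36)[:,:2].astype(np.float32)
print("block",cv2.minAreaRect(w))
g=hsv[...,2]
mm=((g>100)&(hsv[...,1]<60)).astype(np.uint8);mm[:,:350]=0;mm[:,560:]=0;mm[:140]=0;mm[330:]=0
c=max(cv2.findContours(mm,0,2)[0],key=cv2.contourArea)
print("chest px",cv2.approxPolyDP(c,6,True).reshape(-1,2).tolist())
print("chest",cv2.minAreaRect(ray(s,c.reshape(-1,2),100)[:,:2].astype(np.float32)))
p=(g>205).astype(np.uint8);p[:255]=0;p[295:]=0;p[:,:430]=0;p[:,470:]=0
c=max(cv2.findContours(p,0,2)[0],key=cv2.contourArea)
w=ray(s,c.reshape(-1,2),102)[:,:2].astype(np.float32);print("plate",cv2.minAreaRect(w))
h=(g<110).astype(np.uint8);h[:266]=0;h[284:]=0;h[:,:442]=0;h[:,458:]=0
ys,xs=np.nonzero(h);print("hole",ray(s,[xs.mean(),ys.mean()],102),len(xs))
E
```

```text
V pct [143. 219. 221. 225. 238.]
block ((482.12091064453125, 259.4754638671875), (71.65913391113281, 203.00489807128906), 12.690714836120605)
chest px [[399, 152], [386, 294], [511, 307], [521, 163]]
chest ((617.2669067382812, -157.67547607421875), (221.17535400390625, 263.83984375), 85.7114486694336)
plate ((533.2570190429688, -149.4757080078125), (45.16803741455078, 44.56952667236328), 85.62488555908203)
hole [[ 533.7083702  -149.21312197  102.        ]] 17
```

```bash
python3 - <<'E'
from h import *;from rig import sense
s=sense();M,p=tool(s);print(np.round(M,3));rows(s,[482,259.5,190],0.2215)
import pickle;P=pickle.load(open("d0.pkl","rb"))["wrist"]["pose"];print("cam in tool",np.round(M.T@(P[:3,3]-p),1),np.round(M.T@P[:3,:3],3).tolist())
E
```

```text
[[-0.896  0.445 -0.   ]
 [ 0.445  0.896 -0.001]
 [ 0.    -0.001 -1.   ]]
d tool cm [-31.633 -22.808   2.827]
az 0.8885 (or other by pi)
tilt: tool z [-4.e-04 -8.e-04 -1.e+00] j6 -0.038
cam in tool [  79.7   -0.3 -166.1] [[-0.001, -0.958, -0.286], [1.0, -0.001, -0.001], [0.0, -0.286, 0.958]]
```

```bash
python3 -m crank '[{"dx":-3.954,"dy":-2.851,"dz":0.35},{"dx":-3.954,"dy":-2.851,"dz":0.35},{"dx":-3.954,"dy":-2.851,"dz":0.35},{"dx":-3.954,"dy":-2.851,"dz":0.35},{"dx":-3.954,"dy":-2.851,"dz":0.35},{"dx":-3.954,"dy":-2.851,"dz":0.35},{"dx":-3.954,"dy":-2.851,"dz":0.35},{"dx":-3.954,"dy":-2.851,"dz":0.35}]' -0.2 40 && python3 -m crank '[{"az":0.1777},{"az":0.1777},{"az":0.1777},{"az":0.1777},{"az":0.1777},{},{}]'
python3 - <<'E'
from h import *;from rig import sense,snapshot
import pickle
s=snapshot("wrist");cv2.imwrite("pics/w1.png",s["frame"][:,:,::-1]);pickle.dump((s,snapshot("scene"),sense()),open("d1.pkl","wb"))
rows(sense(),[482,259.5,190],0.2215)
E
```

```text
d tool cm [-31.635 -22.813   2.843]
az 0.8885 (or other by pi)
tilt: tool z [-3.e-04 -4.e-04 -1.e+00] j6 -0.038$[0]: bad value
```

View pics/w1.png

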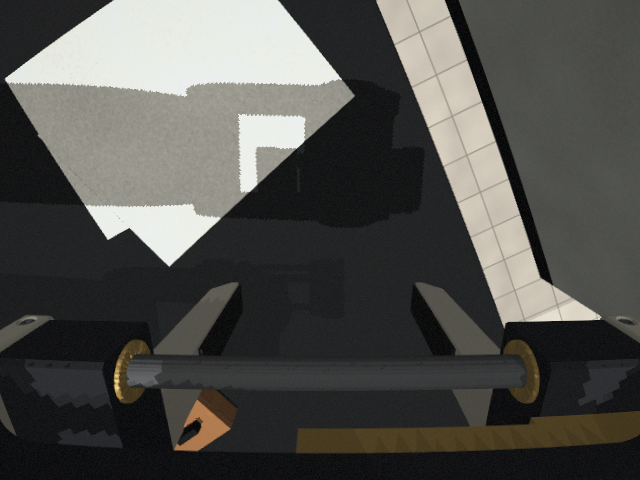

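The picture shows only the paper, because the move was refused. The finger pads appear near (220,300) and (430,300). I'll retry with every field written out.

```bash
python3 -m crank '[{"dx":-3.954,"dy":-2.851,"dz":0.35,"ax":0,"ay":0,"az":0},{"dx":-3.954,"dy":-2.851,"dz":0.35,"ax":0,"ay":0,"az":0},{"dx":-3.954,"dy":-2.851,"dz":0.35,"ax":0,"ay":0,"az":0},{"dx":-3.954,"dy":-2.851,"dz":0.35,"ax":0,"ay":0,"az":0},{"dx":-3.954,"dy":-2.851,"dz":0.35,"ax":0,"ay":0,"az":0},{"dx":-3.954,"dy":-2.851,"dz":0.35,"ax":0,"ay":0,"az":0},{"dx":-3.954,"dy":-2.851,"dz":0.35,"ax":0,"ay":0,"az":0},{"dx":-3.954,"dy":-2.851,"dz":0.35,"ax":0,"ay":0,"az":0}]' -0.2 40
```

```text
time: 1.25
tool_pos: [482.5, 258.1, 190.6]
tool_rot: [0.717, 3.058, 0.0]
force: [0.0, 0.8, -0.1]
finger_gap: 37.7
grip_force: 0.0
```

```bash
python3 -m crank '[{"dx":0,"dy":0,"dz":0,"ax":0,"ay":0,"az":0.1777},{"dx":0,"dy":0,"dz":0,"ax":0,"ay":0,"az":0.1777},{"dx":0,"dy":0,"dz":0,"ax":0,"ay":0,"az":0.1777},{"dx":0,"dy":0,"dz":0,"ax":0,"ay":0,"az":0.1777},{"dx":0,"dy":0,"dz":0,"ax":0,"ay":0,"az":0.1777},{"dx":0,"dy":0,"dz":0,"ax":0,"ay":0,"az":0}]'
python3 - <<'E'
from h import *;from rig import sense,snapshot
import pickle
s=snapshot("wrist");cv2.imwrite("pics/w2.png",s["frame"][:,:,::-1]);pickle.dump((s,snapshot("scene"),sense()),open("d1.pkl","wb"))
rows(sense(),[482,259.5,190],0.2215)
E
```

```text
time: 2.0
tool_pos: [482.0, 259.6, 190.6]
tool_rot: [-1.961, -2.454, 0.0]
force: [0.3, -0.4, -0.0]
finger_gap: 37.3
grip_force: 0.0
d tool cm [-0.014 -0.005  0.061]
az 0.0044 (or other by pi)
tilt: tool z [-1.e-04 -0.e+00 -1.e+00] j6 0.222
```

View pics/w2.png

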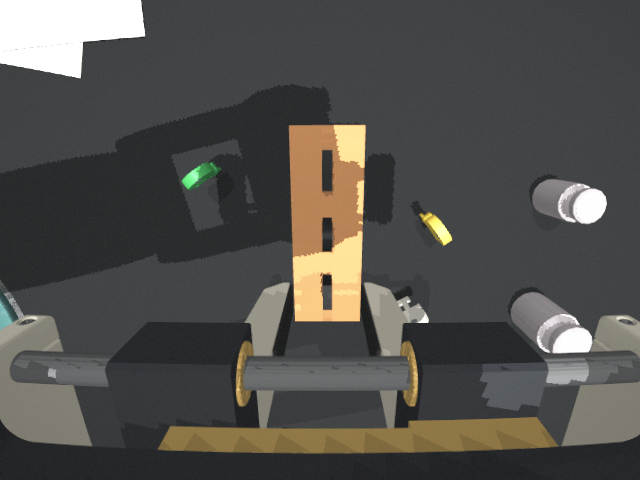

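The wrist view shows the block straight ahead: its pockets are at (327,170), (327,235) and (327,292), with the disc key in the middle one.

```bash
python3 - <<'E'
from h import *;import pickle
s,sc,st=pickle.load(open("d1.pkl","rb"));f=s["frame"];hsv=cv2.cvtColor(f,cv2.COLOR_RGB2HSV)
m=((hsv[...,0]<22)&(hsv[...,1]>90)&(hsv[...,2]>70)).astype(np.uint8);m[322:]=0
c=max(cv2.findContours(m,0,2)[0],key=cv2.contourArea)
w=ray(s,c.reshape(-1,2),36)[:,:2].astype(np.float32);r=cv2.minAreaRect(w);print("block",r)
M,p=tool(st)
b=cv2.boxPoints(r);print("corners tool",np.round((np.c_[b,[36]*4]-p)@M,1).tolist())
g=hsv[...,2]
h=(g<75).astype(np.uint8)
h[:130]=0;h[315:]=0;h[:,:305]=0;h[:,350:]=0
n,l,stt,ce=cv2.connectedComponentsWithStats(h)
for i in range(1,n):
    if stt[i,4]>60:
        x,y,ww,hh,a=stt[i]
        for z in(36,59,69): print(stt[i].tolist(),z,np.round((ray(s,[[x,y+hh/2],[x+ww,y+hh/2],[x+ww/2,y+hh/2]],z)-p)@M,1)[:,:2].tolist(),np.round(ray(s,[x+ww/2,y+hh/2],z),1))
# scene view check of the disc
f=sc["frame"];g=cv2.cvtColor(f,cv2.COLOR_RGB2GRAY)
E
```

```text
block ((482.49334716796875, 257.7394714355469), (70.94903564453125, 200.44264221191406), 12.740236282348633)
corners tool [[98.4, -35.1, 154.6], [-102.1, -35.8, 154.6], [-102.3, 35.2, 154.6], [98.1, 35.9, 154.6]]
[322, 151, 10, 40, 388] 36 [[56.7, -4.2], [56.7, 5.3], [56.7, 0.5]] [[469.8 315.   36. ]]
[322, 151, 10, 40, 388] 59 [[58.3, -3.9], [58.3, 4.9], [58.3, 0.5]] [[469.4 316.6  59. ]]
[322, 151, 10, 40, 388] 69 [[59.1, -3.7], [59.0, 4.7], [59.0, 0.5]] [[469.3 317.3  69. ]]
[323, 218, 9, 33, 292] 36 [[-5.4, -3.7], [-5.4, 5.3], [-5.4, 0.8]] [[484.  254.6  36. ]]
[323, 218, 9, 33, 292] 59 [[0.7, -3.4], [0.7, 4.9], [0.7, 0.7]] [[482.6 260.5  59. ]]
[323, 218, 9, 33, 292] 69 [[3.4, -3.3], [3.3, 4.7], [3.3, 0.7]] [[482.  263.1  69. ]]
[323, 275, 8, 11, 88] 36 [[-54.8, -4.1], [-54.8, 4.3], [-54.8, 0.1]] [[494.4 206.3  36. ]]
[323, 275, 8, 11, 88] 59 [[-45.1, -3.8], [-45.2, 4.0], [-45.2, 0.1]] [[492.2 215.7  59. ]]
[323, 275, 8, 11, 88] 69 [[-41.0, -3.6], [-41.0, 3.8], [-41.0, 0.1]] [[491.3 219.7  69. ]]
```

```bash
python3 -m crank '[{"dx":-0.1,"dy":0.04,"dz":3,"ax":0,"ay":0,"az":0.0035},{"dx":0,"dy":0,"dz":4,"ax":0,"ay":0,"az":0},{"dx":0,"dy":0,"dz":4,"ax":0,"ay":0,"az":0},{"dx":0,"dy":0,"dz":2.5,"ax":0,"ay":0,"az":0},{"dx":0,"dy":0,"dz":1.5,"ax":0,"ay":0,"az":0},{"dx":0,"dy":0,"dz":0.06,"ax":0,"ay":0,"az":0},{"dx":0,"dy":0,"dz":0,"ax":0,"ay":0,"az":0}]' && python3 -m crank '[{"dx":0,"dy":0,"dz":0,"ax":0,"ay":0,"az":0},{"dx":0,"dy":0,"dz":0,"ax":0,"ay":0,"az":0},{"dx":0,"dy":0,"dz":0,"ax":0,"ay":0,"az":0},{"dx":0,"dy":0,"dz":0,"ax":0,"ay":0,"az":0},{"dx":0,"dy":0,"dz":0,"ax":0,"ay":0,"az":0}]' -1 40
python3 -c "
from h import *;from rig import sense
s=sense();rows(s,[482,259.5,200]);print(s['force'],s['wrist_torque'])"
```

```text
time: 2.98
tool_pos: [483.2, 259.0, 41.2]
tool_rot: [1.965, 2.45, 0.002]
force: [0.4, -0.1, 0.2]
finger_gap: 37.2
grip_force: 0.0
time: 3.6
tool_pos: [482.8, 258.8, 40.3]
tool_rot: [1.966, 2.45, 0.0]
force: [-0.6, -0.9, 2.5]
finger_gap: 8.9
grip_force: 40.0
d tool cm [  0.086  -0.057 -15.974]
tilt: tool z [ 3.e-04  1.e-04 -1.e+00] j6 0.228
[-0.61443746 -0.87430107  2.45318233] [-0.07528589  0.13410699 -0.01877245]
```

```bash
python3 -m crank '[{"dx":0,"dy":0,"dz":-1,"ax":0,"ay":0,"az":0},{"dx":0,"dy":0,"dz":-3,"ax":0,"ay":0,"az":0},{"dx":0,"dy":0,"dz":-4,"ax":0,"ay":0,"az":0},{"dx":0,"dy":0,"dz":-3,"ax":0,"ay":0,"az":0},{"dx":-5.11,"dy":-0.51,"dz":-1.1,"ax":0,"ay":0,"az":0},{"dx":-5.11,"dy":-0.51,"dz":-1.1,"ax":0,"ay":0,"az":0},{"dx":-5.11,"dy":-0.51,"dz":-1.1,"ax":0,"ay":0,"az":0},{"dx":-5.11,"dy":-0.51,"dz":-1.1,"ax":0,"ay":0,"az":0},{"dx":-5.11,"dy":-0.51,"dz":-1.1,"ax":0,"ay":0,"az":0},{"dx":-5.11,"dy":-0.51,"dz":-1.1,"ax":0,"ay":0,"az":0},{"dx":-5.11,"dy":-0.51,"dz":-1.1,"ax":0,"ay":0,"az":0},{"dx":-5.11,"dy":-0.51,"dz":-1.1,"ax":0,"ay":0,"az":0}]' && python3 -m crank '[{"dx":0,"dy":0,"dz":0,"ax":0,"ay":0,"az":-0.18},{"dx":0,"dy":0,"dz":0,"ax":0,"ay":0,"az":-0.18},{"dx":0,"dy":0,"dz":0,"ax":0,"ay":0,"az":-0.18},{"dx":0,"dy":0,"dz":0,"ax":0,"ay":0,"az":-0.18},{"dx":0,"dy":0,"dz":0,"ax":0,"ay":0,"az":-0.18},{"dx":0,"dy":0,"dz":0,"ax":0,"ay":0,"az":-0.18},{"dx":0,"dy":0,"dz":0,"ax":0,"ay":0,"az":-0.1936},{"dx":0,"dy":0,"dz":0,"ax":0,"ay":0,"az":0},{"dx":0,"dy":0,"dz":0,"ax":0,"ay":0,"az":0}]'
python3 - <<'E'
from h import *;from rig import sense,snapshot
import pickle
s=snapshot("wrist");cv2.imwrite("pics/w3.png",s["frame"][:,:,::-1]);st=sense();pickle.dump((s,snapshot("scene"),st),open("d2.pkl","wb"))
rows(st,[533.5,-149.2,238],1.496)
E
```

```text
time: 5.1
tool_pos: [531.1, -150.9, 239.1]
tool_rot: [1.966, 2.449, 0.0]
force: [0.2, 0.8, 0.1]
finger_gap: 8.8
grip_force: 40.0
time: 6.22
tool_pos: [531.2, -149.2, 238.3]
tool_rot: [0.141, 3.138, -0.0]
force: [1.3, -0.5, 0.1]
finger_gap: 8.5
grip_force: 40.0
d tool cm [-0.227  0.016  0.026]
az -0.0142 (or other by pi)
tilt: tool z [ 1.e-04 -0.e+00 -1.e+00] j6 -1.802
```

View pics/w3.png

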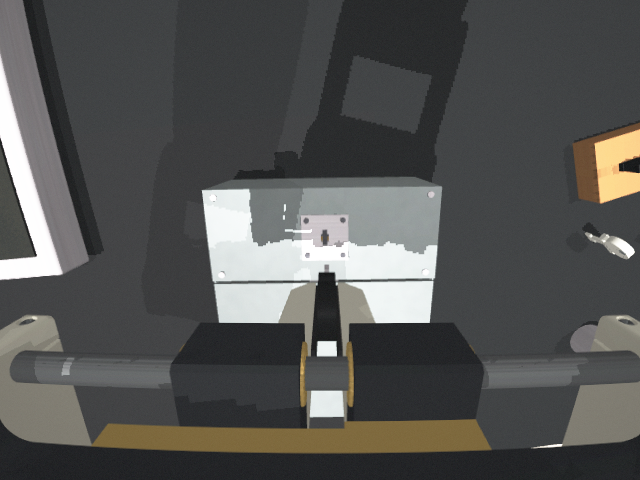

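The wrist view shows the lock plate centred near (325,238) with the hole at about (325,237). The key's bit shows at (326,268) just below it. I'll zoom in on that area.

```bash
python3 - <<'E'
from h import *;import pickle
s,sc,st=pickle.load(open("d2.pkl","rb"));f=s["frame"][205:285,290:362]
cv2.imwrite("pics/w3c.png",cv2.resize(f,None,fx=7,fy=7,interpolation=0)[:,:,::-1])
E
```

```text
(no output)
```

View pics/w3c.png

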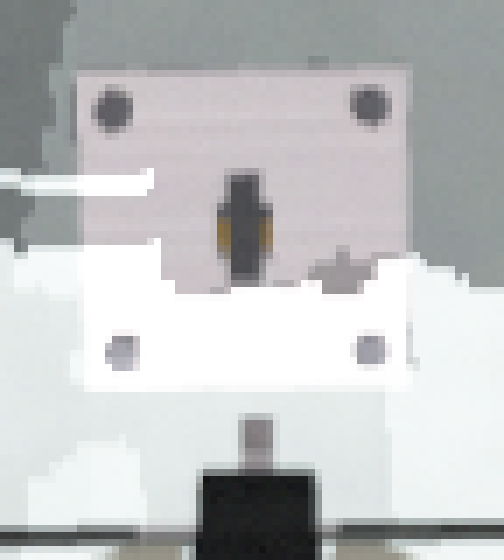

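```bash
python3 - <<'E'
from h import *;import pickle
s,sc,st=pickle.load(open("d2.pkl","rb"));M,p=tool(st)
T=lambda uv,z:np.round((ray(s,uv,z)-p)@M,2)[0]
print("tip front",T([326.0,263.5],p[2]-36.3),"hole",T([324.4,237.2],102),"plate",T([290+244/7-.5,205+228.5/7-.5],102),ray(s,[324.4,237.2],102))
L=T([290+77/7-.5,237],102);Rr=T([290+411/7-.5,237],102);print(L,Rr, T([325,205+67/7-.5],102),T([325,205+390/7-.5],102))
# key bow in first wrist picture: tangent rays to circle r15 centre z 54
s1,_,st1=pickle.load(open("d1.pkl","rb"));M1,p1=tool(st1)
for v,sg in((217.5,-1),(250.5,1)):
    a=(ray(s1,[327,v],54)-p1)@M1;b=(ray(s1,[327,v],0)-p1)@M1
    d=b[0]-a[0];c=d[2]/np.hypot(d[0],d[2]);print("x on z54",a[0][0],"centre",a[0][0]+sg*15/c)
print("grip in that frame: key y",np.round(M1.T@(np.array([482.8,258.8,40.3])-p1),2))
# chest yaw: lid seam line and front edge from the wrist picture
g=cv2.cvtColor(s["frame"],cv2.COLOR_RGB2GRAY)
pts=[]
for u in list(range(228,300,4))+list(range(370,425,4)):
    col=g[270:292,u].astype(int);pts.append([u,270+np.argmin(col)])
w=ray(s,pts,100)[:,:2].astype(np.float32);l=cv2.fitLine(w,cv2.DIST_HUBER,0,.01,.01).ravel();print("seam yaw(y axis)",np.arctan2(l[1],l[0])%np.pi, l[2:])
print("tool y yaw",np.arctan2(M[1,1],M[0,1]))
E
```

```text
tip front [ 6.93 -0.6  36.3 ] hole [ -2.76  -2.24 136.26] plate [ -2.7   -2.28 136.26] [[ 533.7830555 -151.6391863  102.       ]]
[ -2.52 -24.74 136.27] [ -2.6   20.17 136.26] [ 19.36  -1.61 136.26] [-25.68  -1.75 136.27]
x on z54 15.661441420670998 centre 0.3322949717568946
x on z54 -16.39414251898222 centre -0.6607721925836767
grip in that frame: key y [ -1.     0.58 150.31]
seam yaw(y axis) 1.4957169 [ 578.64984 -156.52783]
tool y yaw 1.4818062729983394
```

```bash
python3 -m crank '[{"dx":-0.27,"dy":-0.19,"dz":1,"ax":0,"ay":0,"az":-0.014},{"dx":0,"dy":0,"dz":2.5,"ax":0,"ay":0,"az":0},{"dx":0,"dy":0,"dz":2.5,"ax":0,"ay":0,"az":0},{"dx":0,"dy":0,"dz":1.5,"ax":0,"ay":0,"az":0},{"dx":0,"dy":0,"dz":1,"ax":0,"ay":0,"az":0},{"dx":0,"dy":0,"dz":0,"ax":0,"ay":0,"az":0},{"dx":0,"dy":0,"dz":0,"ax":0,"ay":0,"az":0}]'
python3 - <<'E'
from h import *;from rig import sense,snapshot
import pickle
s=snapshot("wrist");st=sense();pickle.dump((s,st),open("d3.pkl","wb"))
f=s["frame"][225:297,290:362]
cv2.imwrite("pics/w4c.png",cv2.resize(f,None,fx=8,fy=8,interpolation=0)[:,:,::-1])
rows(st,[533.5,-149.2,153],1.4957);print(st["tool_pos"],st["force"])
E
```

```text
time: 7.2
tool_pos: [534.1, -151.4, 153.9]
tool_rot: [0.112, 3.139, -0.0]
force: [0.6, -0.1, 0.4]
finger_gap: 8.8
grip_force: 40.0
d tool cm [0.076 0.216 0.092]
az 0.0038 (or other by pi)
tilt: tool z [ 1.1e-03 -4.0e-04 -1.0e+00] j6 -1.822
[ 534.10790857 -151.41193406  153.91811358] [-0.29944835 -0.51739131 -0.93846244]
```

View pics/w4c.png

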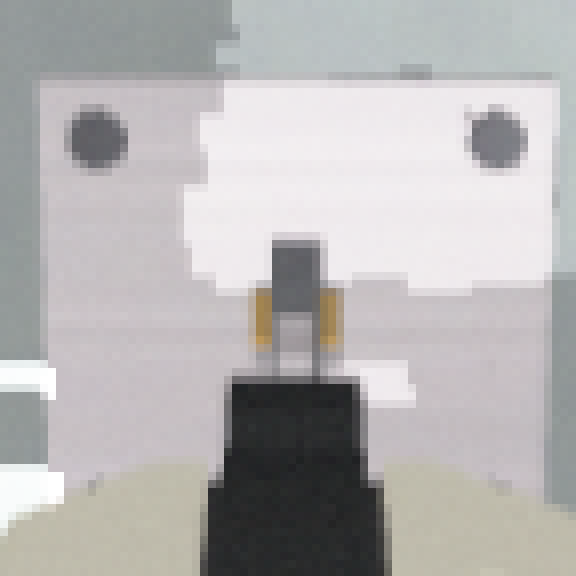

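Slot centre is at u≈296/8 and bit centre at u≈297/8 in the crop, so they are aligned across. Along x I compare the slot end at v≈240/8 with the bit's front edge at v≈312/8.

```bash
python3 - <<'E'
from h import *;import pickle
s,st=pickle.load(open("d3.pkl","rb"));M,p=tool(st)
T=lambda u,v,z:np.round((ray(s,[290+u/8-.5,225+v/8-.5],z)-p)@M,2)[0]
for dz in(36.3,):
    print("tip front",T(297,312,p[2]-dz)-[7,0,0]);
print("slot front",T(296,241,102)-[8,0,0],"square front",T(296,289,102)-[3.8,0,0],"plate far edge",T(296,77,102)-[22,0,0])
print("plate lr",T(40,170,102),T(556,170,102))
E
```

```text
tip front [-2.000e-02 -1.900e-01  3.629e+01]
slot front [-0.15 -0.27 51.91] square front [-0.32 -0.27 51.91] plate far edge [ 0.46 -0.25 51.89]
plate lr [ 14.26 -22.15  51.91] [14.22 21.97 51.9 ]
```

```bash
python3 -m crank '[{"dx":-0.01,"dy":0,"dz":0.6,"ax":0,"ay":0,"az":0.002},{"dx":0,"dy":0,"dz":0.6,"ax":0,"ay":0,"az":0},{"dx":0,"dy":0,"dz":0.3,"ax":0,"ay":0,"az":0},{"dx":0,"dy":0,"dz":0.15,"ax":0,"ay":0,"az":0},{"dx":0,"dy":0,"dz":0.15,"ax":0,"ay":0,"az":0},{"dx":0,"dy":0,"dz":0,"ax":0,"ay":0,"az":0}]'; python3 -c "
from h import *;from rig import sense
s=sense();rows(s,[533.5,-149.2,118]);print(s['tool_pos'],s['force'],s['wrist_torque'])"
```

```text
time: 8.0
tool_pos: [533.9, -151.3, 135.0]
tool_rot: [-0.115, -3.139, -0.0]
force: [-0.3, 0.5, -0.0]
finger_gap: 8.6
grip_force: 40.0
d tool cm [0.054 0.209 1.703]
tilt: tool z [-0.  0. -1.] j6 -1.82
[ 533.88097131 -151.32234002  135.03167822] [-0.28340513  0.52625498 -0.020156  ] [ 0.04362719 -0.04356485 -0.04787845]
```

```bash
python3 -m crank '[{"dx":0,"dy":0,"dz":0.25,"ax":0,"ay":0,"az":0},{"dx":0,"dy":0,"dz":0.25,"ax":0,"ay":0,"az":0},{"dx":0,"dy":0,"dz":0.25,"ax":0,"ay":0,"az":0},{"dx":0,"dy":0,"dz":0.25,"ax":0,"ay":0,"az":0},{"dx":0,"dy":0,"dz":0.2,"ax":0,"ay":0,"az":0},{"dx":0,"dy":0,"dz":0.2,"ax":0,"ay":0,"az":0},{"dx":0,"dy":0,"dz":0.1,"ax":0,"ay":0,"az":0},{"dx":0,"dy":0,"dz":0,"ax":0,"ay":0,"az":0}]'; python3 -c "
from h import *;from rig import sense
s=sense();rows(s,[533.5,-149.2,118]);print(s['tool_pos'],s['force'],s['wrist_torque'])"
```

```text
time: 9.0
tool_pos: [533.9, -151.3, 120.0]
tool_rot: [-0.115, -3.139, -0.0]
force: [0.3, -0.8, -0.6]
finger_gap: 9.0
grip_force: 40.0
d tool cm [0.052 0.206 0.2  ]
tilt: tool z [-1.e-04  0.e+00 -1.e+00] j6 -1.82
[ 533.8662881  -151.28781454  119.99715242] [ 0.32336459 -0.77650523 -0.57650327] [ 0.01799137 -0.01296977 -0.0279972 ]
```

```bash
python3 -m crank '[{"dx":0,"dy":0,"dz":0.05,"ax":0,"ay":0,"az":0},{"dx":0,"dy":0,"dz":0.04,"ax":0,"ay":0,"az":0},{"dx":0,"dy":0,"dz":0.03,"ax":0,"ay":0,"az":0},{"dx":0,"dy":0,"dz":0.02,"ax":0,"ay":0,"az":0},{"dx":0,"dy":0,"dz":0,"ax":0,"ay":0,"az":0}]'; python3 -c "
from h import *;from rig import sense
s=sense();print(s['tool_pos'],s['force'],s['wrist_torque'])"
```

```text
time: 9.62
tool_pos: [533.9, -151.3, 118.6]
tool_rot: [-0.115, -3.139, 0.0]
force: [-0.5, 0.6, -0.3]
finger_gap: 8.7
grip_force: 40.0
[ 533.88418868 -151.32684881  118.63321546] [-0.51284336  0.58444097 -0.30323482] [0.01662905 0.01547055 0.01837529]
```

```bash
python3 -m crank '[{"dx":0,"dy":0,"dz":0.02,"ax":0,"ay":0,"az":0},{"dx":0,"dy":0,"dz":0.02,"ax":0,"ay":0,"az":0},{"dx":0,"dy":0,"dz":0,"ax":0,"ay":0,"az":0}]'; python3 -m crank '[{"dx":0,"dy":0,"dz":0.02,"ax":0,"ay":0,"az":0},{"dx":0,"dy":0,"dz":0,"ax":0,"ay":0,"az":0}]'
```

```text
time: 10.0
tool_pos: [533.9, -151.3, 118.3]
tool_rot: [0.115, 3.139, -0.0]
force: [-0.5, 0.3, 0.5]
finger_gap: 9.1
grip_force: 40.0
time: 10.25
tool_pos: [533.9, -151.3, 118.2]
tool_rot: [0.115, 3.139, -0.0]
force: [-0.2, 0.2, 2.3]
finger_gap: 8.4
grip_force: 40.0
```

```bash
python3 -m crank '[{"dx":0,"dy":0,"dz":-0.03,"ax":0,"ay":0,"az":0.06},{"dx":0,"dy":0,"dz":0,"ax":0,"ay":0,"az":0.1},{"dx":0,"dy":0,"dz":0,"ax":0,"ay":0,"az":0.1},{"dx":0,"dy":0,"dz":0,"ax":0,"ay":0,"az":0.1},{"dx":0,"dy":0,"dz":0,"ax":0,"ay":0,"az":0.1},{"dx":0,"dy":0,"dz":0,"ax":0,"ay":0,"az":0.1},{"dx":0,"dy":0,"dz":0,"ax":0,"ay":0,"az":0.1},{"dx":0,"dy":0,"dz":0,"ax":0,"ay":0,"az":0.1},{"dx":0,"dy":0,"dz":0,"ax":0,"ay":0,"az":0.1},{"dx":0,"dy":0,"dz":0,"ax":0,"ay":0,"az":0.1},{"dx":0,"dy":0,"dz":0,"ax":0,"ay":0,"az":0.1},{"dx":0,"dy":0,"dz":0,"ax":0,"ay":0,"az":0.04}]'; python3 -c "
from h import *;from rig import sense
s=sense();rows(s,[0,0,0],1.4957);print(s['tool_pos'],s['force'],s['wrist_torque'])"
```

```text
time: 11.75
tool_pos: [534.1, -151.1, 118.3]
tool_rot: [1.742, 2.614, 0.001]
force: [1.7, 1.3, -0.2]
finger_gap: 8.6
grip_force: 40.0
d tool cm [ 34.507 -43.477  11.808]
az -1.1004 (or other by pi)
tilt: tool z [ 4.e-04  5.e-04 -1.e+00] j6 -0.717
[ 534.07047021 -151.07529649  118.25272621] [ 1.7089192   1.34831339 -0.16658612] [ 0.2823209  -0.39532723  0.03264241]
```

Gentle so far. I'll turn a little further to the stop, then see whether the lid has sprung.

```bash
python3 -m crank '[{"dx":0,"dy":0,"dz":0,"ax":0,"ay":0,"az":0.03},{"dx":0,"dy":0,"dz":0,"ax":0,"ay":0,"az":0.03},{"dx":0,"dy":0,"dz":0,"ax":0,"ay":0,"az":0},{"dx":0,"dy":0,"dz":0,"ax":0,"ay":0,"az":0}]'; python3 - <<'E'
from h import *;from rig import sense,snapshot
import pickle
s=sense();rows(s,[0,0,0],1.4957);print(s['force'],s['wrist_torque'])
a=snapshot("scene")["frame"];b=pickle.load(open("d0.pkl","rb"))["scene"]["frame"]
cv2.imwrite("pics/s5.png",cv2.resize(np.hstack([b[110:310,80:320],a[110:310,80:320]]),None,fx=1.6,fy=1.6)[:,:,::-1])
E
```

```text
time: 12.25
tool_pos: [534.0, -151.2, 118.3]
tool_rot: [1.816, 2.563, 0.0]
force: [3.1, 2.3, -2.5]
finger_gap: 8.7
grip_force: 40.0
d tool cm [ 31.974 -45.362  11.823]
az -1.1576 (or other by pi)
tilt: tool z [ 2.e-04  2.e-04 -1.e+00] j6 -0.66
[ 3.12336202  2.33493505 -2.48261305] [ 0.59901811 -0.85967771  0.03877536]
```

View pics/s5.png

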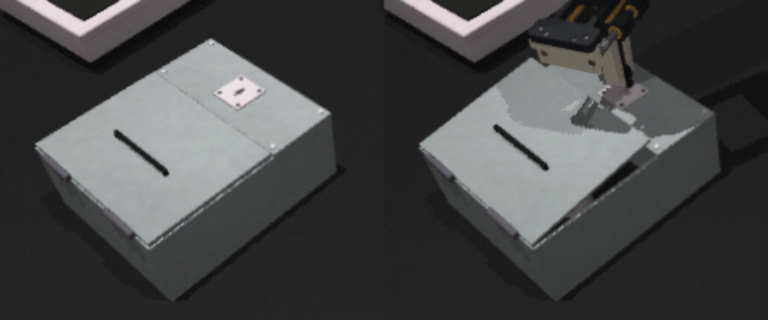

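The lid is ajar in the right half: the gap shows at (615,180). I'll nudge a bit further for margin, then turn back home.

```bash
python3 -m crank '[{"dx":0,"dy":0,"dz":0,"ax":0,"ay":0,"az":0.015},{"dx":0,"dy":0,"dz":0,"ax":0,"ay":0,"az":0},{"dx":0,"dy":0,"dz":0,"ax":0,"ay":0,"az":0}]'; python3 -m crank '[{"dx":0,"dy":0,"dz":0,"ax":0,"ay":0,"az":-0.1},{"dx":0,"dy":0,"dz":0,"ax":0,"ay":0,"az":-0.1},{"dx":0,"dy":0,"dz":0,"ax":0,"ay":0,"az":-0.1},{"dx":0,"dy":0,"dz":0,"ax":0,"ay":0,"az":-0.1},{"dx":0,"dy":0,"dz":0,"ax":0,"ay":0,"az":-0.1},{"dx":0,"dy":0,"dz":0,"ax":0,"ay":0,"az":-0.1},{"dx":0,"dy":0,"dz":0,"ax":0,"ay":0,"az":-0.1},{"dx":0,"dy":0,"dz":0,"ax":0,"ay":0,"az":-0.1},{"dx":0,"dy":0,"dz":0,"ax":0,"ay":0,"az":-0.1},{"dx":0,"dy":0,"dz":0,"ax":0,"ay":0,"az":-0.1},{"dx":0,"dy":0,"dz":0,"ax":0,"ay":0,"az":-0.1},{"dx":0,"dy":0,"dz":0,"ax":0,"ay":0,"az":-0.07}]';  python3 - <<'E'
from h import *;from rig import sense
s=sense();rows(s,[533.88,-151.32,118.3],1.4957);print(s['force'],s['wrist_torque'])
E
```

```text
time: 12.68
tool_pos: [534.0, -151.2, 118.3]
tool_rot: [1.836, 2.55, 0.0]
force: [3.7, 2.9, -1.7]
finger_gap: 8.8
grip_force: 40.0
time: 14.18
tool_pos: [533.8, -151.4, 118.4]
tool_rot: [-0.118, -3.139, 0.0]
force: [2.1, 1.5, -1.2]
finger_gap: 8.8
grip_force: 40.0
d tool cm [-0.01   0.005  0.009]
az -0.0002 (or other by pi)
tilt: tool z [-3.e-04 -1.e-04 -1.e+00] j6 -1.818
[ 2.05222034  1.47097402 -1.19025929] [ 0.50099656 -0.42991058 -0.02582682]
```

```bash
python3 -m crank '[{"dx":0,"dy":0,"dz":0,"ax":0,"ay":0,"az":0},{"dx":0,"dy":0,"dz":0,"ax":0,"ay":0,"az":0},{"dx":0,"dy":0,"dz":0,"ax":0,"ay":0,"az":0}]';  python3 - <<'E'
from h import *;from rig import sense
s=sense();rows(s,[533.88,-151.32,118.3],1.4957);print(s['force'],s['wrist_torque'])
E
```

```text
time: 14.55
tool_pos: [533.8, -151.3, 118.4]
tool_rot: [-0.124, -3.139, 0.0]
force: [1.7, 1.4, 0.0]
finger_gap: 8.5
grip_force: 40.0
d tool cm [-0.007  0.003  0.007]
az -0.0041 (or other by pi)
tilt: tool z [-2.e-04 -1.e-04 -1.e+00] j6 -1.814
[1.7317537  1.35606931 0.02084867] [ 0.46417379 -0.29228272  0.01074592]
```

```bash
python3 -m crank '[{"dx":0,"dy":0,"dz":-0.1,"ax":0,"ay":0,"az":-0.004},{"dx":0,"dy":0,"dz":-0.1,"ax":0,"ay":0,"az":0},{"dx":0,"dy":0,"dz":-0.1,"ax":0,"ay":0,"az":0},{"dx":0,"dy":0,"dz":-0.1,"ax":0,"ay":0,"az":0},{"dx":0,"dy":0,"dz":-0.1,"ax":0,"ay":0,"az":0},{"dx":0,"dy":0,"dz":-0.1,"ax":0,"ay":0,"az":0},{"dx":0,"dy":0,"dz":0,"ax":0,"ay":0,"az":0}]';  python3 - <<'E'
from h import *;from rig import sense
s=sense();rows(s,[533.88,-151.32,118.3],1.4957);print(s['force'],s['wrist_torque'])
E
```

```text
time: 15.42
tool_pos: [533.9, -151.3, 124.6]
tool_rot: [0.117, 3.139, -0.0]
force: [-0.8, 2.1, -1.7]
finger_gap: 9.0
grip_force: 40.0
d tool cm [0.007 0.002 0.627]
az 0.0008 (or other by pi)
tilt: tool z [ 2.e-04 -1.e-04 -1.e+00] j6 -1.819
[-0.84917029  2.09752551 -1.66827978] [ 0.34998061  0.07291899 -0.04825273]
```

```bash
python3 -m crank '[{"dx":0,"dy":0,"dz":-0.1,"ax":0,"ay":0,"az":0},{"dx":0,"dy":0,"dz":-0.1,"ax":0,"ay":0,"az":0},{"dx":0,"dy":0,"dz":-0.1,"ax":0,"ay":0,"az":0},{"dx":0,"dy":0,"dz":0,"ax":0,"ay":0,"az":0}]'
```

```text
time: 15.92
tool_pos: [534.0, -151.4, 127.6]
tool_rot: [0.117, 3.139, -0.0]
force: [0.6, 1.5, -1.5]
finger_gap: 9.3
grip_force: 40.0
```

```bash
python3 -m crank '[{"dx":0,"dy":0,"dz":-0.3,"ax":0,"ay":0,"az":0},{"dx":0,"dy":0,"dz":-0.4,"ax":0,"ay":0,"az":0},{"dx":0,"dy":0,"dz":-0.5,"ax":0,"ay":0,"az":0},{"dx":0,"dy":0,"dz":-1,"ax":0,"ay":0,"az":0},{"dx":0,"dy":0,"dz":-2,"ax":0,"ay":0,"az":0},{"dx":0,"dy":0,"dz":-3,"ax":0,"ay":0,"az":0},{"dx":0,"dy":0,"dz":-3,"ax":0,"ay":0,"az":0},{"dx":0,"dy":0,"dz":-1,"ax":0,"ay":0,"az":0},{"dx":0,"dy":0,"dz":0,"ax":0,"ay":0,"az":0},{"dx":0,"dy":0,"dz":0,"ax":0,"ay":0,"az":0}]'
python3 - <<'E'
from h import *;from rig import sense,snapshot
import pickle
s=snapshot("wrist");st=sense();pickle.dump((s,st),open("d4.pkl","wb"))
f=s["frame"][205:285,290:362]
cv2.imwrite("pics/w5c.png",cv2.resize(f,None,fx=7,fy=7,interpolation=0)[:,:,::-1])
rows(st,[482.8,258.8,240],0.2224);print(st["tool_pos"],st["force"],st["joint_pos"])
E
```

```text
time: 17.18
tool_pos: [533.6, -151.2, 238.2]
tool_rot: [-0.117, -3.138, -0.001]
force: [-0.0, -0.0, 0.4]
finger_gap: 8.6
grip_force: 40.0
d tool cm [ 8.107 40.512 -0.159]
az 1.2741 (or other by pi)
tilt: tool z [-1.6e-03  5.0e-04 -1.0e+00] j6 -1.819
[ 533.5636586  -151.22022529  238.13458243] [-0.33831045 -0.28714814 -0.1580927 ] [-3.22151630e-01 -1.50667433e-01  1.67355623e+00 -3.39864339e-05
  1.62033645e+00 -1.81863714e+00]
```

View pics/w5c.png

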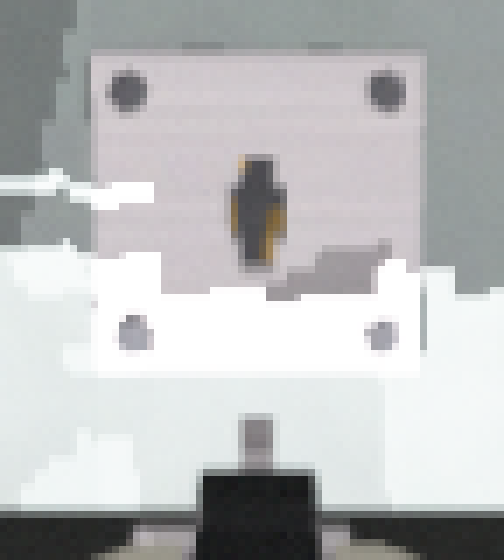

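The key sits exactly as before in the grip (bit at u 238–273, tip at v 413 in the crop). Back to the block.

```bash
python3 -m crank '[{"dx":0,"dy":0,"dz":0,"ax":0,"ay":0,"az":0.182},{"dx":0,"dy":0,"dz":0,"ax":0,"ay":0,"az":0.182},{"dx":0,"dy":0,"dz":0,"ax":0,"ay":0,"az":0.182},{"dx":0,"dy":0,"dz":0,"ax":0,"ay":0,"az":0.182},{"dx":0,"dy":0,"dz":0,"ax":0,"ay":0,"az":0.182},{"dx":0,"dy":0,"dz":0,"ax":0,"ay":0,"az":0.182},{"dx":0,"dy":0,"dz":0,"ax":0,"ay":0,"az":0.182}]' && python3 -m crank '[{"dx":5.14,"dy":0.51,"dz":0,"ax":0,"ay":0,"az":0},{"dx":5.14,"dy":0.51,"dz":0,"ax":0,"ay":0,"az":0},{"dx":5.14,"dy":0.51,"dz":0,"ax":0,"ay":0,"az":0},{"dx":5.14,"dy":0.51,"dz":0,"ax":0,"ay":0,"az":0},{"dx":5.14,"dy":0.51,"dz":0,"ax":0,"ay":0,"az":0},{"dx":5.14,"dy":0.51,"dz":0,"ax":0,"ay":0,"az":0},{"dx":5.14,"dy":0.51,"dz":0,"ax":0,"ay":0,"az":0},{"dx":5.14,"dy":0.51,"dz":0,"ax":0,"ay":0,"az":0},{"dx":0,"dy":0,"dz":0,"ax":0,"ay":0,"az":0},{"dx":0,"dy":0,"dz":0,"ax":0,"ay":0,"az":0},{"dx":0,"dy":0,"dz":0,"ax":0,"ay":0,"az":0}]'
python3 - <<'E'
from h import *;from rig import sense
st=sense();rows(st,[482.8,258.8,40.3],0.2224)
E
```

```text
time: 18.1
tool_pos: [533.6, -151.2, 238.3]
tool_rot: [-1.968, -2.447, 0.001]
force: [-0.1, -0.8, -0.1]
finger_gap: 9.2
grip_force: 40.0
time: 19.48
tool_pos: [483.1, 257.8, 239.1]
tool_rot: [-1.963, -2.453, 0.001]
force: [-0.1, -0.4, -0.8]
finger_gap: 8.7
grip_force: 40.0
d tool cm [ 1.0800e-01 -5.0000e-03  1.9883e+01]
az -0.0011 (or other by pi)
tilt: tool z [-2.e-04 -3.e-04 -1.e+00] j6 0.222
```

```bash
python3 -m crank '[{"dx":0.1,"dy":0,"dz":3,"ax":0,"ay":0,"az":0},{"dx":0,"dy":0,"dz":4,"ax":0,"ay":0,"az":0},{"dx":0,"dy":0,"dz":4,"ax":0,"ay":0,"az":0},{"dx":0,"dy":0,"dz":3,"ax":0,"ay":0,"az":0},{"dx":0,"dy":0,"dz":1.9,"ax":0,"ay":0,"az":0},{"dx":0,"dy":0,"dz":0.5,"ax":0,"ay":0,"az":0},{"dx":0,"dy":0,"dz":0.5,"ax":0,"ay":0,"az":0},{"dx":0,"dy":0,"dz":0,"ax":0,"ay":0,"az":0}]'
python3 - <<'E'
from h import *;from rig import sense
st=sense();rows(st,[482.8,258.8,40.3],0.2224);print(st["force"])
E
```

```text
time: 20.48
tool_pos: [483.0, 259.8, 71.0]
tool_rot: [1.961, 2.454, 0.001]
force: [0.9, -0.5, -0.5]
finger_gap: 8.7
grip_force: 40.0
d tool cm [-0.095 -0.045  3.066]
az 0.0001 (or other by pi)
tilt: tool z [ 8.e-04  4.e-04 -1.e+00] j6 0.225
[ 0.93505555 -0.45435779 -0.54724461]
```

```bash
python3 -m crank '[{"dx":-0.09,"dy":-0.03,"dz":0.3,"ax":0,"ay":0,"az":0},{"dx":0,"dy":0,"dz":0.6,"ax":0,"ay":0,"az":0},{"dx":0,"dy":0,"dz":0.6,"ax":0,"ay":0,"az":0},{"dx":0,"dy":0,"dz":0.6,"ax":0,"ay":0,"az":0},{"dx":0,"dy":0,"dz":0.5,"ax":0,"ay":0,"az":0},{"dx":0,"dy":0,"dz":0.2,"ax":0,"ay":0,"az":0},{"dx":0,"dy":0,"dz":0.1,"ax":0,"ay":0,"az":0},{"dx":0,"dy":0,"dz":0.08,"ax":0,"ay":0,"az":0},{"dx":0,"dy":0,"dz":0,"ax":0,"ay":0,"az":0},{"dx":0,"dy":0,"dz":0,"ax":0,"ay":0,"az":0}]'
python3 - <<'E'
from h import *;from rig import sense
st=sense();rows(st,[482.8,258.8,40.3],0.2224);print(st["force"])
E
```

```text
time: 21.72
tool_pos: [482.7, 258.8, 40.6]
tool_rot: [1.961, 2.454, 0.0]
force: [0.1, -0.5, -0.1]
finger_gap: 8.6
grip_force: 40.0
d tool cm [-0.003  0.014  0.034]
az 0.0001 (or other by pi)
tilt: tool z [ 1.e-04  1.e-04 -1.e+00] j6 0.223
[ 0.13699068 -0.51202852 -0.10544835]
```

Back within 0.4 mm of where it was. Next: lower that last bit, release, and lift.

```bash
python3 -m crank '[{"dx":0,"dy":0,"dz":0.03,"ax":0,"ay":0,"az":0},{"dx":0,"dy":0,"dz":0,"ax":0,"ay":0,"az":0}]' && python3 -m crank '[{"dx":0,"dy":0,"dz":0,"ax":0,"ay":0,"az":0},{"dx":0,"dy":0,"dz":0,"ax":0,"ay":0,"az":0},{"dx":0,"dy":0,"dz":0,"ax":0,"ay":0,"az":0},{"dx":0,"dy":0,"dz":-1,"ax":0,"ay":0,"az":0},{"dx":0,"dy":0,"dz":-3,"ax":0,"ay":0,"az":0},{"dx":0,"dy":0,"dz":-4,"ax":0,"ay":0,"az":0},{"dx":0,"dy":0,"dz":-4,"ax":0,"ay":0,"az":0},{"dx":0,"dy":0,"dz":-3,"ax":0,"ay":0,"az":0},{"dx":0,"dy":0,"dz":0,"ax":0,"ay":0,"az":0},{"dx":0,"dy":0,"dz":0,"ax":0,"ay":0,"az":0}]' -0.3
python3 - <<'E'
from h import *;from rig import sense,snapshot
import pickle
b=pickle.load(open("d1.pkl","rb"))[0]["frame"][110:340,240:420];a=snapshot("wrist")["frame"][110:340,240:420]
c=snapshot("scene")["frame"][110:340,80:500]
cv2.imwrite("pics/w6.png",np.hstack([b,a,c])[:,:,::-1])
E
```

```text
time: 21.98
tool_pos: [482.6, 258.8, 40.3]
tool_rot: [1.961, 2.454, -0.0]
force: [0.4, -1.2, 0.4]
finger_gap: 8.8
grip_force: 40.0
time: 23.22
tool_pos: [482.4, 258.7, 189.8]
tool_rot: [-1.961, -2.454, 0.001]
force: [0.5, 0.4, 0.6]
finger_gap: 32.9
grip_force: 0.0
```

View pics/w6.png

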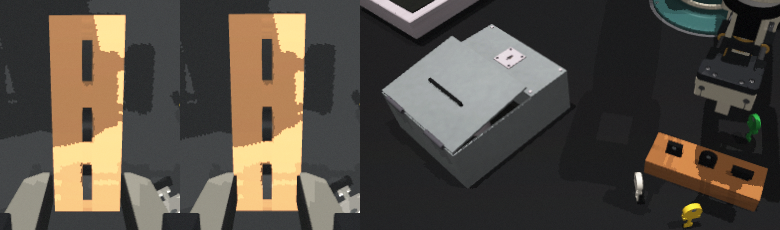

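The key hangs in its middle pocket (267,125), just as before. The lid stands ajar and the other keys are where they were.

```bash
python3 -c "
from rig import job_done;print(job_done())"
```

```text
the job is handed in; nothing more can be done
None
```

I unlocked the chest, left the lid ajar, put the disc key back in its own pocket in the block and handed the job in at about 23 s; the interface returned no verdict.

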